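Seat a battery guide pin against the stop of a V-groove setting jig

TASK

Take the bright steel pin with the orange tail from the rod rack, lay it in the V-groove of the jig across the finger slot, short of the blue bridge and with its nose towards the red end stop, and let go. Then push on its tail so that it slides under the bridge until its nose comes up solidly against the brass anvil of the stop; press it there for a moment, firmly but gently (about 5 to 10 N on it, never over 20), and back away, leaving it in the groove touching the anvil. Do not touch the stop with the robot, and leave the other rods and loose things alone.

Things in the scene. Friction and masses are not known exactly. Their poses are not given: they have to be found in the camera images.
- pin: Round steel pin, 20 mm thick, 120 mm long, about 0.2 kg (varies), its last 20 mm at the tail orange. Origin at its middle on the axis; x runs along the axis from tail to nose (nose at +60 mm, bevelled to 13 mm over its last 5 mm; flat tail face at -60 mm). Lies level in any of the rack's three places, axis 45 mm above the table; its middle 60 mm is free all round, to 37 mm under the axis.
- pin_nose (a point): Centre of the pin's nose face, 60 mm along +x from the pin's middle; axes as the pin's.
- pin_tail (a point): Centre of the pin's flat orange tail face, where it is pushed; 60 mm along -x from the pin's middle.
- jig: Fixed jig: aluminium base plate 320 x 90 x 12 mm with a dark steel rail 44 mm wide, 42 mm high from the table, a 90-degree V-groove along it. Origin under the plate's centre, on the table; x along the groove towards the stop, z up. A pin lying in the V has its axis at y = 0, z = 45 mm (13 mm of it stands above the rail). Rail from x = -150 to -105 mm and from -55 to 150 mm.
- jig_slot (a point): Middle of the open finger slot that cuts the rail from x = -105 to -55 mm (floor at z = 12 mm), on the pin's rest axis: x = -80, y = 0, z = 45 mm in the jig's frame; axes as the jig's. With its middle here the pin rests on both parts of the rail, its nose 40 mm short of the bridge.
- jig_bridge (a point): Middle of the open blue bridge, on the pin's rest axis: x = 34, y = 0, z = 45 mm in the jig's frame. The bridge is 28 mm long along the groove, 44 mm wide, up to 79 mm above the table; the pin can only slide under it. In it an orange bar 12 mm thick, sprung down with 2 N, sits 2 mm low: the nose lifts it (a first resistance, not the stop) and then drags more: 3 to 12 N in all.
- stop: Red end-stop block, 52 mm wide, 22 mm thick, black knob on top (to 54 mm above the pin's axis), clamped on the rail, face 105 to 130 mm from the jig's middle. Origin: centre of its face, on the pin's axis; x along the groove, away from the pin. From the face a brass anvil, 16 mm across, stands 8 to 32 mm out towards the pin, screwed to a new setting each run (not measured: feel or look). The pin seats on its end.
- stop_axis (a point): A point 40 mm in front of the stop block's face on the pin's axis; no anvil reaches it. Feel from here on. In the anvil's end a steel feeler 8 mm thick stands 2 mm proud on a light spring (0.4 N); behind it the anvil is solid: the force grows steeply, so go slowly; over 20 N spoils the setting.
- rack: Fixed black and grey rack, 130 x 200 mm, holding three rods 65 mm apart (y = -65, 0, 65 mm), each along x, axis at z = 45 mm, on two V rests at x = -48 and 48 mm (18 mm thick, up to 42 mm high). Origin under its centre, on the table.
- brass_rod: Bystander: brass rod, same size as the pin, in another place of the rack. Origin at its middle.
- black_rod: Bystander: black plastic rod, same size as the pin, in another place of the rack. Origin at its middle.
- tape: Bystander: blue roll of tape, 90 mm across, 25 mm high, loose on the table. Origin at the centre of its underside.
- connector: Bystander: orange connector housing, 70 x 45 x 32 mm, loose. Origin at the centre of its underside.
- driver: Bystander: screwdriver lying on the table.
- cleaner: Bystander: white spray can, 60 mm across, 150 mm high, standing. Origin at the centre of its underside.
There are look-alikes about, which are no part of the job. Of the things shaped like the pin, the steel one is meant.

How it is judged:
By the outcome, as a careful person would: the job done as asked, in the order asked, and still so for the second after the job is handed in, with the robot touching nothing.
It also fails if it takes over 61 s, if anything falls off the work surface, if the arm or the gripper's body presses on something with over 40 N, if the wrist force passes 120 N, or if a joint passes its speed limit or range.

ROBOT

A 6-joint arm with a two-finger parallel gripper is mounted at the origin on the work surface. World frame = base frame: x ahead of the robot, y to its left, z up, the work surface at z = 0. Lengths are in m, angles in rad, forces in N, time in s.
With the tool pointing down it reaches from about 0.375 to 0.975 m from the base axis. Payload 3.8 kg.
Tool frame: the origin (TCP) lies on the centre line of the jaws, within the pads' length; the fingertips stand 14 mm ahead of it and the grasp point (between the pads) lies 5 mm behind it (bot.finger_overhang is the distance from the TCP to the fingertips, in m); y points along the fingers, x is the direction in which the jaws open and shut, and the axes are right-handed (so a half turn about y gives the same grasp; the last joint's range is limited). The gripper opens to 85 mm and grips with 20 to 120 N. Pads are 22 mm wide; open, the fingers measure 114 mm over their backs; the gripper's body (76 mm by 85 mm) begins 54 mm behind the grasp point. The pads swing forward as they close: fully open they stand 13 mm farther back than shut.
Start: joints at [1.168, 0.264, 1.604, -0, 1.274, -0.037], TCP at [0.241, 0.63, 0.224] pointing down, gripper open.
Joint ranges: [-2.63, 2.63], [-0.94, 2.18], [0.31, 2.57], [-1.31, 4.45], [0, 2.66], [-2.55, 2.55]. Speed limits (rad/s): [2.57, 2.57, 3.14, 3.14, 3.14, 3.14].

INTERFACE

Orientations are given as a rotation vector (axis times angle).
In Python, from workcell import readout, read_camera, bot, spotter gives the robot as it stands.
- The arm moves only by the tool jog_arm, never from a script. Its argument "increments" is a list of rows, each a list of 7 numbers: the shift along the tool's x, y, z in m, then the turn, a rotation vector about the tool's x, y, z in rad, then the opening, from 0 (shut) to 1 (fully open). A call has 1 to 10 rows; each row shifts and turns the pose as measured when the row begins, along the tool's axes as they then stand; what a row does not reach is not made up. A row lasts 1/8 s, in which the tool goes at most 62.5 mm and 10.7 degrees, less where a joint would pass 70% of its speed; a pose out of reach is approached as far as the arm can. A call with a gripper value outside its range is refused whole. The fingers move at their own pace and stop on an object; "force" is the grip in N (left out, the last holds). Time passes only in rows, so rows that do not move let the fingers close. It gives the time, the measured TCP pose, the force and the opening at its end, in the units of the state.
- readout.read_state(): the state, without advancing time (a new reading comes with each control period).
- read_camera(name): name is "side" or "top" or "wrist"; returns a dict with "img" (420x560x3 uint8, blue, green, red), "range_z" (420x560 float32, m along the optical axis (not along the pixel's ray), 0 where there is no reading), "fx", "fy", "cx", "cy" (pixels), "distortion" ([k1, k2, p1, p2, k3] as OpenCV has them; the pictures are not rectified), "world_from_camera" (4x4, takes a point from camera to world coordinates). Camera axes: x right, y down, z forward; pixel columns grow to the right and rows downward; lengths in m; the calibration is good to about 2 mm. A picture is of the moment at which its call begins.
- bot.finish_job(): hands the job in, once; it reports no verdict.
Trained networks look in a picture, given as the dict that the camera call returned (one of the last four; its "shot" number tells which), for a name from the list of things; names that differ only in an ending like _2 or _b are one class to them, and where a whole thing is asked for, a point or a joint stands for the part that bears it (a point fixed in the world has none). Each returns a list of dicts, best first, with "p" (0 to 1); they miss things now and then, are a little off and sometimes report something else, mostly with a low value. They report only what shows in the picture. A call takes as long as a camera call. They do not tell look-alikes from the thing itself.
- spotter.masks_of(picture, thing): "mask" (420x560 bool, what is visible of it) and "location" ([column, row] in pixels, amid what is visible of it).
- spotter.spot_point(picture, thing): "location" ([column, row] in pixels: a listed point, or the origin of a listed thing).
The state is a dict: "time": time; "q": joint angles; "joint_vel": joint speeds; "joint_torque": joint torques, N m; "tool_pos": TCP position; "tcp_rot": TCP orientation; "wrist_force": force on the tool from outside, world axes, zero at the start; "torque": the same for the moment, N m; "width": opening from 0.0 (shut) to 1.0 (fully open).
Only numpy, scipy, OpenCV 4.12 (cv2) and the standard library are available. Lean on these libraries where they do the work, as an engineer would, in place of code of your own. Each camera call takes 0.05 s, during which the arm holds its last target. There are 200 camera calls.

## Working session

There is one attempt and no reset: what is moved stays moved. The work goes in short steps, Python scripts to look and compute and a tool call to move; the robot and the scene stay as the last step left them, time stands still between calls to the robot, and variables do not carry over. Pictures are saved under pics/ and viewed, about 8 in all and at most 12, crops included, and the job is handed in when it is done.

Besides the shell and the picture viewer there is one more tool, called after "Emit:" in YAML: its name, and indented under it one key for each argument. jog_arm: Moves the arm, as the interface text tells. Its arguments: {"type":"object","properties":{"increments":{"type":"array"},"force":{"type":"number"}},"required":["increments"]}

```bash
mkdir -p pics; ls; cat > h.py <<'E'
import numpy as np, cv2
from workcell import readout, read_camera, bot, spotter
from scipy.spatial.transform import Rotation as R
np.set_printoptions(precision=4,suppress=True)
def ray(p,uv):
    K=np.array([[p['fx'],0,p['cx']],[0,p['fy'],p['cy']],[0,0,1.]])
    n=cv2.undistortPoints(np.array(uv,float).reshape(-1,1,2),K,np.array(p['distortion'],float))[:,0]
    return np.c_[n,np.ones(len(n))]
def atz(p,uv,z):
    T=np.array(p['world_from_camera']); d=ray(p,uv)@T[:3,:3].T; o=T[:3,3]
    return o+d*((z-o[2])/d[:,2])[:,None]
def cloud(p,mask):
    v,u=np.nonzero(mask&(p['range_z']>0)); T=np.array(p['world_from_camera'])
    return (ray(p,np.c_[u,v])*p['range_z'][v,u][:,None])@T[:3,:3].T+T[:3,3]
E
python3 - <<'E'
from h import *
s=readout.read_state(); print(s)
a=[]
for n in ['top','side']:
    p=read_camera(n); a.append(p['img']); print(n,np.array(p['world_from_camera']),p['fx'])
    for t in ['pin','pin_nose','pin_tail','jig','jig_slot','jig_bridge','stop','stop_axis','rack','brass_rod','black_rod']:
        for r in spotter.spot_point(p,t)[:3]:
            z=0 if t in('jig','rack') else .045
            print(t,round(r['p'],2),np.array(r['location']),atz(p,[r['location']],z)[0])
    cv2.imwrite(f'pics/{n}0.png',p['img'])
E
```

```text
pics
{'time': 0.0, 'q': array([ 1.1681,  0.2648,  1.6054, -0.    ,  1.2737, -0.0369]), 'joint_vel': array([-0.0015, -0.0004,  0.0002, -0.0002,  0.0011, -0.0017]), 'joint_torque': array([ -0.0015, -51.5133, -36.7304,  -0.    ,   0.0129,   0.    ]), 'tool_pos': array([0.2412, 0.6297, 0.2231]), 'tcp_rot': array([-1.3616, -0.9343,  0.9374]), 'wrist_force': array([ 1.1994, -0.0021, -0.1856]), 'torque': array([ 0.0199, -0.0033, -0.0113]), 'width': 0.997008665730558}
top [[-0.0064 -0.9862  0.1651  0.3113]
 [-0.9999  0.0086  0.0125 -0.0014]
 [-0.0138 -0.165  -0.9862  1.2287]
 [ 0.      0.      0.      1.    ]] 472.168220090266
pin 0.78 [260.6 276.6] [0.3398 0.0697 0.045 ]
pin 0.77 [125.7 234.7] [0.4473 0.4095 0.045 ]
pin 0.72 [181.1 197. ] [0.5428 0.2732 0.045 ]
pin_nose 0.86 [210.1 197.5] [0.5409 0.1991 0.045 ]
pin_nose 0.76 [262.1 253.2] [0.3977 0.0661 0.045 ]
pin_nose 0.69 [126.5 166.5] [0.6241 0.4159 0.045 ]
pin_tail 0.96 [125.9 254.5] [0.3976 0.4065 0.045 ]
pin_tail 0.95 [161. 200.] [0.5354 0.3241 0.045 ]
pin_tail 0.85 [259.1 305.8] [0.2691 0.0733 0.045 ]
jig 0.97 [328.9 209.7] [ 0.514 
[... 966 characters left out ...]
3 163.8] [0.5127 0.3781 0.045 ]
pin_nose 0.5 [235.5 220.1] [0.3961 0.0124 0.045 ]
pin_nose 0.42 [273.3 184.4] [0.5445 0.2063 0.045 ]
pin_tail 0.73 [198.7 221.9] [0.2877 0.0243 0.045 ]
pin_tail 0.73 [275.2 227.4] [ 0.5055 -0.0475  0.045 ]
pin_tail 0.57 [250.4 175.8] [0.4748 0.2855 0.045 ]
jig 0.72 [286.2 252.4] [ 0.5251 -0.1114  0.    ]
jig_slot 0.94 [272.9 227.9] [ 0.4985 -0.0487  0.045 ]
jig_bridge 0.67 [284.4 250.6] [ 0.5106 -0.1573  0.045 ]
stop 0.87 [292.  266.9] [ 0.5165 -0.2251  0.045 ]
stop_axis 0.64 [272.3 183.2] [0.5426 0.2155 0.045 ]
rack 0.69 [264.9 186.9] [0.5246 0.2741 0.    ]
brass_rod 0.68 [250.4 176.6] [0.474  0.2794 0.045 ]
black_rod 0.51 [287.4 174.5] [0.6073 0.2691 0.045 ]
```

```bash
python3 - <<'E'
import cv2
t=cv2.imread('pics/top0.png')[130:330,90:450]
cv2.imwrite('pics/t1.png',cv2.resize(t,None,fx=2.2,fy=2.2,interpolation=2))
s=cv2.imread('pics/side0.png')[130:300,170:350]
cv2.imwrite('pics/s1.png',cv2.resize(s,None,fx=3.5,fy=3.5,interpolation=2))
E
```

```text
(no output)
```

View pics/t1.png

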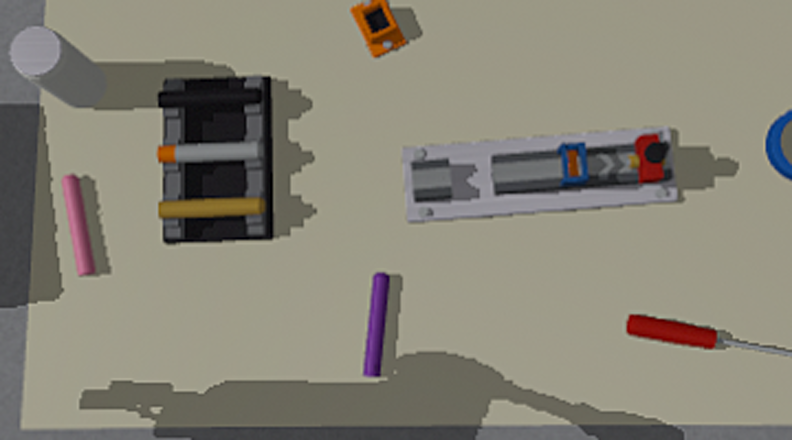

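View pics/s1.png

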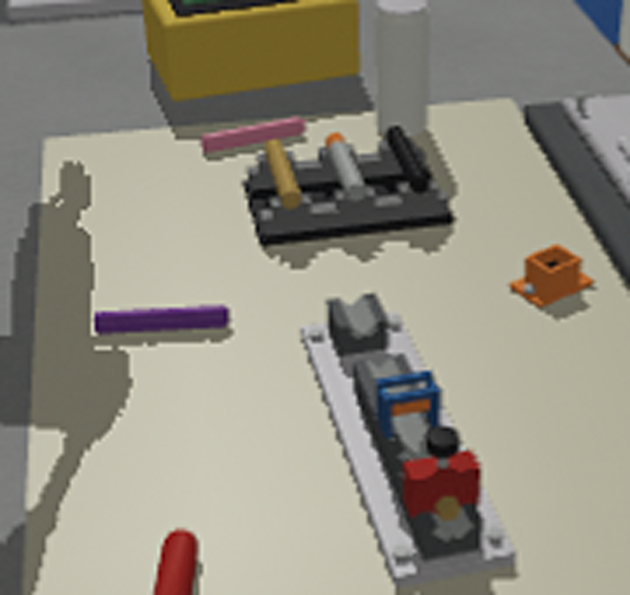

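```bash
cat >> h.py <<'E'
def plan(pos,Rt,n=1):
    """n rows from the measured pose to the target, in tool axes"""
    s=readout.read_state(); R0=R.from_rotvec(s['tcp_rot']); p0=s['tool_pos']
    w=(R0.inv()*Rt).as_rotvec(); d=np.array(pos)-p0
    print('dpos',d,'turn',w,np.degrees(np.linalg.norm(w)))
    for i in range(n):
        Ri=R0*R.from_rotvec(w*i/n); print(np.r_[Ri.inv().apply(d/n),w/n].round(4).tolist())
def down(ang):
    """fingers (tool y) down; tool x (jaws) at world angle ang"""
    x=np.array([np.cos(ang),np.sin(ang),0]); y=np.array([0,0,-1.]); 
    return R.from_matrix(np.c_[x,y,np.cross(x,y)])
E
python3 - <<'E'
from h import *
s=readout.read_state(); M=R.from_rotvec(s['tcp_rot']).as_matrix(); print(M)
p=read_camera('top')
for t in ['pin','brass_rod','black_rod']:
    for r in spotter.masks_of(p,t)[:3]:
        c=cloud(p,r['mask']); c=c[c[:,2]>.035]
        if len(c)<10: continue
        m=np.median(c,0); u=np.linalg.svd((c-c.mean(0))[:,:2])[2][0]; print(t,round(r['p'],2),r['location'],m,c[:,2].max(),np.degrees(np.arctan2(u[1],u[0])),np.ptp(c@np.r_[u,0]))
w=read_camera('wrist'); print(M.T@(np.array(w['world_from_camera'])[:3,3]-s['tool_pos'])); print(M.T@np.array(w['world_from_camera'])[:3,:3],w['fx'])
for a in(-3.1416,0.): plan([.54,.262,.2],down(a),10)
E
```

```text
[[ 0.3577 -0.     -0.9338]
 [ 0.9338  0.      0.3577]
 [-0.     -1.      0.    ]]
pin 0.7 [184.7, 197.1] [0.5379 0.2589 0.0532] 0.06021008020633123 91.98161296491288 0.1182797703708324
brass_rod 0.61 [186.1, 226.3] [0.4701 0.2598 0.0526] 0.06017194463900433 -88.54305270462912 0.11947668369409123
[-0.0008 -0.1485  0.0757]
[[ 1.     -0.0004 -0.0003]
 [ 0.0001 -0.2958  0.9553]
 [-0.0005 -0.9553 -0.2958]] 290.09873571899294
dpos [ 0.2986 -0.3683 -0.0244] turn [-0.     -1.9365 -0.    ] 110.95538781956006
[-0.0237, 0.0024, -0.0411, -0.0, -0.1937, -0.0]
[-0.0312, 0.0024, -0.0357, -0.0, -0.1937, -0.0]
[-0.0375, 0.0024, -0.0291, -0.0, -0.1937, -0.0]
[-0.0424, 0.0024, -0.0213, -0.0, -0.1937, -0.0]
[-0.0457, 0.0024, -0.0128, -0.0, -0.1937, -0.0]
[-0.0473, 0.0024, -0.0037, -0.0, -0.1937, -0.0]
[-0.0471, 0.0024, 0.0054, -0.0, -0.1937, -0.0]
[-0.0452, 0.0024, 0.0144, -0.0, -0.1937, -0.0]
[-0.0416, 0.0024, 0.0228, -0.0, -0.1937, -0.0]
[-0.0364, 0.0024, 0.0304, -0.0, -0.1937, -0.0]
dpos [ 0.2986 -0.3683 -0.0244] turn [ 0.     1.205 -0.   ] 69.04419129128864
[-0.0237, 0.0024, -0.0411, 0.0, 0.1205, -0.0]
[-0.0186, 0.0024, -0.0436, 0.0, 0.1205, -0.0]
[-0.0132, 0.0024, -0.0455, 0.0, 0.1205, -0.0]
[-0.0077, 0.0024, -0.0468, 0.0, 0.1205, -0.0]
[-0.002, 0.0024, -0.0474, 0.0, 0.1205, -0.0]
[0.0037, 0.0024, -0.0473, 0.0, 0.1205, -0.0]
[0.0094, 0.0024, -0.0465, 0.0, 0.1205, -0.0]
[0.0149, 0.0024, -0.045, 0.0, 0.1205, -0.0]
[0.0202, 0.0024, -0.0429, 0.0, 0.1205, -0.0]
[0.0252, 0.0024, -0.0402, 0.0, 0.1205, -0.0]
```

Emit:
jog_arm:
  increments:
    - [-0.0237,0.0024,-0.041,0,0.118,0,0.5]
    - [-0.0186,0.0024,-0.0436,0,0.118,0,0.5]
    - [-0.0132,0.0024,-0.0455,0,0.118,0,0.5]
    - [-0.0077,0.0024,-0.0468,0,0.118,0,0.5]
    - [-0.002,0.0024,-0.0474,0,0.118,0,0.5]
    - [0.0037,0.0024,-0.0473,0,0.118,0,0.5]
    - [0.0094,0.0024,-0.0465,0,0.118,0,0.5]
    - [0.0149,0.0024,-0.045,0,0.118,0,0.5]
    - [0.0202,0.0024,-0.043,0,0.118,0,0.5]
    - [0.0252,0.0024,-0.04,0,0.118,0,0.5]

```text
time: 2.7
tool_pos: [0.546, 0.2538, 0.2011]
tcp_rot: [-1.566, 0.002, -0.009]
wrist_force: [0.9, -0.4, 0.7]
width: 0.504
```

```bash
python3 - <<'E'
from h import *
plan([.538,.259,.2],down(.03),3)
p=read_camera('wrist'); cv2.imwrite('pics/w1.png',p['img'])
for t in ['pin','pin_tail','pin_nose','rack']:
    for r in spotter.spot_point(p,t)[:2]: print(t,round(r['p'],2),r['location'],atz(p,[r['location']],0 if t=='rack' else .045)[0])
for r in spotter.masks_of(p,'pin')[:2]:
    c=cloud(p,r['mask']); print('m',r['p'],r['location'],np.median(c,0),c[:,2].max()); c=c[c[:,2]>.045]
    u=np.linalg.svd((c-c.mean(0))[:,:2],full_matrices=False)[2][0]; print(np.degrees(np.arctan2(u[1],u[0])),np.ptp(c@np.r_[u,0]),(c.max(0)+c.min(0))/2)
E
```

```text
dpos [-0.008   0.0052 -0.0011] turn [-0.0046 -0.0369  0.0042] 2.1435195273130794
[-0.0027, 0.0004, 0.0017, -0.0015, -0.0123, 0.0014]
[-0.0027, 0.0004, 0.0017, -0.0015, -0.0123, 0.0014]
[-0.0026, 0.0004, 0.0018, -0.0015, -0.0123, 0.0014]
pin 0.8 [124.8, 315.9] [0.3597 0.0986 0.045 ]
pin 0.64 [264.5, 188.9] [0.5357 0.2582 0.045 ]
pin_tail 0.93 [83.4, 312.3] [0.309  0.1041 0.045 ]
pin_tail 0.56 [134.0, 40.4] [0.4158 0.4017 0.045 ]
pin_nose 0.95 [242.6, 6.8] [0.5186 0.4281 0.045 ]
pin_nose 0.89 [271.7, 236.0] [0.5429 0.2036 0.045 ]
rack 0.77 [267.7, 178.0] [0.5384 0.2615 0.    ]
m 0.88 [92.9, 312.0] [0.3009 0.0812 0.0158] 0.0204299796763433<stdin>:8: RuntimeWarning: Mean of empty slice.
  ret = um.true_divide(
Traceback (most recent call last):
IndexError: index 0 is out of bounds for axis 0 with size 0
```

```bash
cat >> h.py <<'E'
def rodfit(p,lo,hi,zmin):
    c=cloud(p,p['range_z']>0); c=c[np.all((c[:,:2]>lo)&(c[:,:2]<hi),1)&(c[:,2]>zmin)]
    m=c.mean(0); u=np.linalg.svd((c-m)[:,:2],full_matrices=False)[2][0]; u*=np.sign(u[1]); n=np.array([-u[1],u[0]])
    a=(c-m)[:,:2]@u; b=(c-m)[:,:2]@n; mid=m[:2]+u*(a.max()+a.min())/2+n*(np.percentile(b,98)+np.percentile(b,2))/2
    print('n',len(c),'mid',mid,'ang',np.degrees(np.arctan2(u[1],u[0])),'len',np.ptp(a),'w',np.ptp(b),'ztop',np.percentile(c[:,2],[50,95,99])); return mid,u
E
python3 - <<'E'
from h import *
for n in['wrist','top']:
    p=read_camera(n); rodfit(p,[.505,.17],[.57,.35],.048)
E
```

```text
n 23938 mid [0.5373 0.266 ] ang 2.7371412037367575 len 0.0659671822176527 w 0.11990955937399747 ztop [0.289  0.3058 0.3075]
n 5450 mid [0.5357 0.2483] ang 96.9763182759387 len 0.13769284625732636 w 0.07639286125747374 ztop [0.5866 0.5979 0.5999]
```

View pics/w1.png

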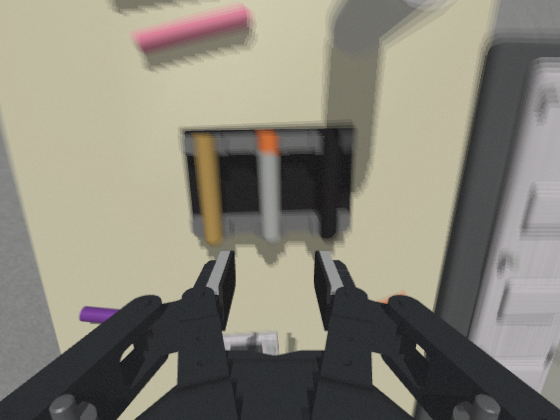

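```bash
sed -i 's/&(c\[:,2\]>zmin)\]/\&(c[:,2]>zmin)\&(c[:,2]<.062)]/' h.py
python3 - <<'E'
from h import *
p=read_camera('wrist'); m,u=rodfit(p,[.505,.17],[.57,.35],.048)
print(atz(p,[[268,131],[272,241],[268.5,131],[263,188],[279,188]],.050))
print(readout.read_state()['tool_pos'])
plan([m[0],m[1],.040],down(np.arctan2(u[1],u[0])-np.pi/2),6)
E
```

```text
n 1880 mid [0.538 0.261] ang 91.8580906796542 len 0.12018753356921635 w 0.01883020991049712 ztop [0.0527 0.0546 0.0552]
[[0.5382 0.3209 0.05  ]
 [0.5417 0.2021 0.05  ]
 [0.5387 0.3209 0.05  ]
 [0.5324 0.2626 0.05  ]
 [0.5493 0.2626 0.05  ]]
[0.5444 0.2562 0.201 ]
dpos [-0.0064  0.0048 -0.161 ] turn [-0.0045 -0.0331  0.0037] 1.9271218744903442
[-0.0012, 0.0268, 0.0007, -0.0007, -0.0055, 0.0006]
[-0.0011, 0.0268, 0.0007, -0.0007, -0.0055, 0.0006]
[-0.0011, 0.0268, 0.0007, -0.0007, -0.0055, 0.0006]
[-0.0011, 0.0268, 0.0008, -0.0007, -0.0055, 0.0006]
[-0.0011, 0.0268, 0.0008, -0.0007, -0.0055, 0.0006]
[-0.0011, 0.0268, 0.0008, -0.0007, -0.0055, 0.0006]
```

Emit:
jog_arm:
  increments:
    - [-0.0064,0.01,0.0045,-0.0045,-0.033,0.0037,0.5]
    - [0,0,0,0,0,0,0.5]
    - [0,0.03,0,0,0,0,0.5]
    - [0,0.03,0,0,0,0,0.5]
    - [0,0.03,0,0,0,0,0.5]
    - [0,0.02,0,0,0,0,0.5]
    - [0,0,0,0,0,0,0.5]

```text
time: 4.03
tool_pos: [0.5357, 0.265, 0.0779]
tcp_rot: [-1.57, -0.034, 0.032]
wrist_force: [-0.7, -0.0, -0.5]
width: 0.496
```

```bash
python3 - <<'E'
from h import *
plan([.538,.261,.040],down(np.radians(1.86)),1)
p=read_camera('wrist'); m,u=rodfit(p,[.505,.17],[.57,.35],.048)
E
```

```text
dpos [ 0.0023 -0.004  -0.0379] turn [-0.0003  0.0098  0.0011] 0.5679599916029857
[0.0021, 0.0379, -0.0041, -0.0003, 0.0098, 0.0011]
n 4580 mid [0.5379 0.2609] ang 91.89335318210323 len 0.12071331281844921 w 0.018818186963080116 ztop [0.0528 0.0545 0.055 ]
```

Emit:
jog_arm:
  increments:
    - [0.0021,0.02,-0.004,0,0.0098,0.001,0.5]
    - [0,0.014,0,0,0,0,0.5]
    - [0,0,0,0,0,0,0.5]
    - [0,0.003,0,0,0,0,0.5]
    - [0,0,0,0,0,0,0.5]
  force: 40

```text
time: 4.7
tool_pos: [0.5413, 0.2622, 0.0424]
tcp_rot: [-1.568, -0.03, 0.02]
wrist_force: [-0.0, -0.8, 0.2]
width: 0.499
```

```bash
python3 - <<'E'
from h import *
plan([.538,.261,.040],down(np.radians(1.86)),1)
E
```

```text
dpos [-0.0033 -0.0012 -0.0024] turn [-0.0028 -0.0005  0.0065] 0.4056714604533568
[-0.0033, 0.0024, -0.0011, -0.0028, -0.0005, 0.0065]
```

Emit:
jog_arm:
  increments:
    - [-0.0033,0.0024,-0.0011,0,0,0.006,0.5]
    - [0,0,0,0,0,0,0.5]
    - [0,0,0,0,0,0,0.0]
    - [0,0,0,0,0,0,0.0]
    - [0,0,0,0,0,0,0.0]
    - [0,0,0,0,0,0,0.0]
  force: 40

```text
time: 5.45
tool_pos: [0.5383, 0.2612, 0.0411]
tcp_rot: [-1.567, -0.026, 0.024]
wrist_force: [-0.8, -0.1, -0.3]
width: 0.189
```

Emit:
jog_arm:
  increments:
    - [0,0,0,0,0,0,0.0]
    - [0,0,0,0,0,0,0.0]
    - [0,-0.015,0,0,0,0,0.0]
    - [0,-0.03,0,0,0,0,0.0]
    - [0,-0.04,0,0,0,0,0.0]
    - [0,-0.03,0,0,0,0,0.0]
    - [0,0,0,0,0,0,0.0]

```text
time: 6.32
tool_pos: [0.5365, 0.2601, 0.1593]
tcp_rot: [-1.569, -0.023, 0.027]
wrist_force: [0.8, 0.6, -3.2]
width: 0.19
```

```bash
python3 - <<'E'
from h import *
p=read_camera('wrist'); cv2.imwrite('pics/w2.png',p['img'])
print(readout.read_state()['width'],readout.read_state()['wrist_force'])
for n in ['top','side']:
    p=read_camera(n)
    c=cloud(p,p['range_z']>0)
    T=np.array(p['world_from_camera'])
    for t in ['jig','jig_slot','jig_bridge','stop']:
        for r in spotter.spot_point(p,t)[:1]: print(n,t,round(r['p'],2),np.array(r['location']),atz(p,[r['location']],0 if t=='jig' else .045)[0])
    k=c[(abs(c[:,0]-.515)<.11)&(c[:,1]>-.32)&(c[:,1]<.1)&(c[:,2]>.005)&(c[:,2]<.02)]
    for q in [k, c[(abs(c[:,0]-.515)<.11)&(c[:,1]>-.32)&(c[:,1]<.1)&(c[:,2]>.035)&(c[:,2]<.048)]]:
        if len(q)>20: print(n,len(q),cv2.minAreaRect((q[:,:2]*1000).astype(np.float32)))
E
```

```text
0.18263501290486372 [-0.6703  0.3747 -4.3654]
top jig 0.71 [334.5 211.2] [ 0.5099 -0.1219  0.    ]
top jig_slot 0.71 [302.8 208.6] [ 0.51   -0.0373  0.045 ]
top jig_bridge 0.79 [348.1 204.7] [ 0.5191 -0.1523  0.045 ]
top stop 0.62 [383.5 200. ] [ 0.5304 -0.2421  0.045 ]
top 2645 ((514.640869140625, -110.94436645507812), (218.27023315429688, 417.2127380371094), 0.2301444560289383)
top 1082 ((515.2113647460938, -121.22932434082031), (50.57618713378906, 301.20208740234375), 3.2324068546295166)
side jig 0.65 [286.7 253.7] [ 0.5253 -0.1174  0.    ]
side jig_slot 0.78 [273.  228.2] [ 0.4986 -0.0502  0.045 ]
side jig_bridge 0.79 [281.8 251.2] [ 0.5033 -0.1585  0.045 ]
side stop 0.7 [292.8 268.9] [ 0.5169 -0.2329  0.045 ]
side 1173 ((513.4697875976562, -120.76847839355469), (90.95353698730469, 323.5716857910156), 4.6628313064575195)
side 517 ((512.3631591796875, -122.34115600585938), (51.96669006347656, 299.0597229003906), 5.080265522003174)
```

View pics/w2.png

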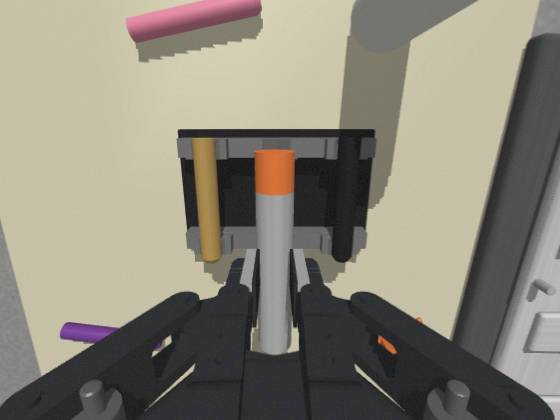

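Emit:
jog_arm:
  increments:
    - [-0.004,0,-0.03,0,-0.01,0,0]
    - [-0.005,0,-0.05,0,-0.01,0,0]
    - [-0.005,0,-0.05,0,-0.01,0,0]
    - [-0.005,0,-0.05,0,-0.01,0,0]
    - [-0.005,0,-0.05,0,-0.01,0,0]
    - [-0.005,0,-0.04,0,0,0,0]
    - [0,0,-0.02,0,0,0,0]
    - [0,0,0,0,0,0,0]
    - [0,0,0,0,0,0,0]

```text
time: 8.0
tool_pos: [0.5239, -0.0395, 0.1555]
tcp_rot: [-1.57, -0.062, 0.072]
wrist_force: [0.5, 0.2, -3.4]
width: 0.188
```

```bash
cat >> h.py <<'E'
def box(c,zl,zh,ctr=(.5137,-.121),ang=4.5,hx=.17,hy=.06):
    a=np.radians(ang); ex=np.array([np.sin(a),-np.cos(a)]); ey=np.array([np.cos(a),np.sin(a)])
    d=c[:,:2]-ctr; x=d@ex; y=d@ey
    k=(abs(x)<hx)&(abs(y)<hy)&(c[:,2]>zl)&(c[:,2]<zh); return x[k],y[k],c[k]
E
python3 - <<'E'
from h import *
p=read_camera('wrist'); cv2.imwrite('pics/w3.png',p['img'])
plan([.5074,-.0413,.16],down(.079),1)
for t in ['jig','jig_slot','jig_bridge','stop','stop_axis','pin','pin_tail','pin_nose']:
    for r in spotter.spot_point(p,t)[:1]: print(t,round(r['p'],2),np.array(r['location']),atz(p,[r['location']],0 if t=='jig' else .164 if 'pin' in t else .045)[0])
c=cloud(p,p['range_z']>0)
for zl,zh in((.009,.016),(.036,.045)):
    x,y,q=box(c,zl,zh); print(len(x),cv2.minAreaRect((q[:,:2]*1000).astype(np.float32)),x.min(),x.max(),np.percentile(y,[1,99]),np.median(q[:,2]))
E
```

```text
dpos [-0.0165 -0.0019  0.0045] turn [ 0.0004  0.0071 -0.0062] 0.5405764633299462
[-0.0166, -0.0044, -0.0005, 0.0004, 0.0071, -0.0062]
jig 0.61 [259.3 260.1] [ 0.5119 -0.1218  0.    ]
jig_slot 0.96 [259.1 208.6] [ 0.5089 -0.0455  0.045 ]
pin 0.63 [88.9 64.6] [0.4333 0.0514 0.164 ]
pin_tail 0.58 [273.6 151.1] [0.5178 0.0207 0.164 ]
pin_nose 0.95 [277.1 342.6] [ 0.5293 -0.0902  0.164 ]
5932 ((513.7063598632812, -102.69233703613281), (89.9724349975586, 282.0614318847656), 4.16605806350708) -0.15937837080212086 0.12295500894208694 [-0.0426  0.0462] 0.011038062075255345
1811 ((510.1741027832031, -93.19312286376953), (43.800228118896484, 243.7490692138672), 2.7862887382507324) -0.14917454614626152 0.09380389029955025 [-0.02    0.0234] 0.04051363698132365
```

View pics/w3.png

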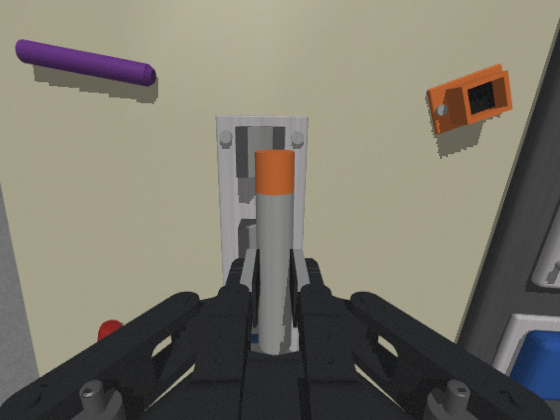

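```bash
python3 - <<'E'
from h import *
p=read_camera('wrist'); c=cloud(p,p['range_z']>0)
for zl,zh,lo,hi in((.007,.016,-.155,.1),(.034,.045,-.148,-.11)):
    x,y,q=box(c,zl,zh,ctr=(.515,-.1206),ang=4.17); L=[];U=[];X=[]
    for b in np.arange(lo,hi,.01):
        k=(x>b)&(x<b+.01)
        if k.sum()<15: continue
        X.append(b+.005); L.append(y[k].min()); U.append(y[k].max())
    print(np.c_[X,L,U]*1000)
E
```

```text
[[-150.      -44.8439   44.4282]
 [-140.      -44.9266   45.089 ]
 [-130.      -44.6407   44.4659]
 [-120.      -45.1419   45.0532]
 [-110.      -44.2736   44.3131]
 [-100.      -44.9349   44.8566]
 [ -90.      -44.2131   45.0648]
 [ -80.      -44.579    44.5974]
 [ -70.      -45.0449   44.9631]
 [ -60.      -44.4176   44.4016]
 [ -50.      -45.1024   44.9042]
 [ -40.      -43.9734   44.9514]
 [ -30.      -44.6071   44.5764]
 [ -20.      -44.9572   44.931 ]
 [ -10.      -44.1725  -26.2911]
 [   0.      -45.0162  -30.863 ]
 [  10.      -44.865   -35.5866]
 [  20.      -44.3404  -39.1242]
 [  90.       37.0985   44.7166]
 [ 100.       36.3261   45.2141]]
[[-143.      -22.0926   21.3505]
 [-133.      -22.0461   21.5657]
 [-123.      -21.5672   -5.6181]
 [-113.      -21.9045   -5.7242]]
```

Emit:
jog_arm:
  increments:
    - [-0.0148,0,-0.0002,0,0.001,-0.006,0]
    - [0,0,0,0,0,0,0]
    - [0,0.03,0,0,0,0,0]
    - [0,0.03,0,0,0,0,0]
    - [0,0.015,0,0,0,0,0]
    - [0,0,0,0,0,0,0]
    - [0,0,0,0,0,0,0]

```text
time: 9.38
tool_pos: [0.5096, -0.0417, 0.0815]
tcp_rot: [-1.571, -0.071, 0.062]
wrist_force: [0.7, -0.1, -1.7]
width: 0.188
```

```bash
python3 - <<'E'
from h import *
plan([.5092,-.0408,.041],down(.0728),1)
s=readout.read_state(); z=s['tool_pos'][2]
p=read_camera('wrist'); c=cloud(p,p['range_z']>0)
x,y,q=box(c,z-.006,z+.02,ctr=(.515,-.1206),ang=4.17,hx=.2,hy=.013); k=x<-.105; x,y,q=x[k],y[k],q[k]
print(len(x),'tail x',x.min(),'y c',(np.percentile(y,1)+np.percentile(y,99))/2, np.percentile(y,[1,99]),'top z-tcp',np.percentile(q[:,2],[90,98])-z)
for b in np.arange(x.min(),x.max(),.01):
    k=(x>=b)&(x<b+.01); print(b.round(3),y[k].min(),y[k].max(),q[k,2].max())
E
```

```text
dpos [-0.0004  0.0009 -0.0405] turn [0.0017 0.0119 0.0055] 0.756764015810144
[-0.0006, 0.0405, 0.001, 0.0017, 0.0119, 0.0055]
2776 tail x -0.13924514601827523 y c -0.0007880752200089694 [-0.0104  0.0088] top z-tcp [0.0127 0.0133]
-0.139 -0.01055519227576219 0.008985835047971086 0.0953161287329714
-0.129 -0.010739128190707598 0.009208848866312663 0.095301320720214
-0.119 -0.010139426014957249 0.008955320186000109 0.09549798136353027
-0.109 -0.010212337861837886 0.009183661678238062 0.09589993101757446
```

Emit:
jog_arm:
  increments:
    - [0.0006,0.015,0,0,0,0.003,0]
    - [0,0.012,0,0,0,0,0]
    - [0,0.006,0,0,0,0,0]
    - [0,0.003,0,0,0,0,0]
    - [0,0,0,0,0,0,0]

```text
time: 10.05
tool_pos: [0.5117, -0.0418, 0.0444]
tcp_rot: [-1.572, -0.07, 0.063]
wrist_force: [-0.4, -0.0, -3.1]
width: 0.185
```

Emit:
jog_arm:
  increments:
    - [-0.0015,0.0015,0,0,0,0,0]
    - [0,0.001,0,0,0,0,0]
    - [0,0,0,0,0,0,0]

```text
time: 10.42
tool_pos: [0.5107, -0.0421, 0.0424]
tcp_rot: [-1.572, -0.071, 0.062]
wrist_force: [-0.1, -0.2, -3.1]
width: 0.188
```

```bash
cat >> h.py <<'E'
def tail():
    p=read_camera('wrist'); c=cloud(p,p['range_z']>0)
    x,y,q=box(c,.043,.062,ctr=(.515,-.1206),ang=4.17,hx=.2,hy=.02)
    k=x<x.min()+.03; x,y,q=x[k],y[k],q[k]
    print('pin',len(x),'x',x.min(),'y',np.percentile(y,[1,99]),'ztop',np.percentile(q[:,2],[90,98]))
    s=readout.read_state(); d=s['tool_pos'][:2]-[.515,-.1206]; a=np.radians(4.17)
    print('tcp jig', d@[np.sin(a),-np.cos(a)], d@[np.cos(a),np.sin(a)], s['tool_pos'][2],'F',s['wrist_force'],'w',s['width'])
    return p
E
python3 -c "
from h import *
tail()"
```

```text
pin 2131 x -0.14303827707462635 y [-0.0094  0.0099] ztop [0.055  0.0556]
tcp jig -0.07862913408988208 0.0014530038547930274 0.042433211191518085 F [ 0.0368  0.2193 -3.2512] w 0.18668108278397444
```

Emit:
jog_arm:
  increments:
    - [-0.0005,0.001,0,0,0,0,0]
    - [0,0.0005,0,0,0,0,0]
    - [0,0,0,0,0,0,0]

```text
time: 10.85
tool_pos: [0.5107, -0.0421, 0.0421]
tcp_rot: [-1.572, -0.072, 0.061]
wrist_force: [-2.1, 1.0, -2.4]
width: 0.184
```

Emit:
jog_arm:
  increments:
    - [0,0,0,0,0,0,0.3]
    - [0,0,0,0,0,0,0.45]
    - [0,0,0,0,0,0,0.45]
    - [0,0,0,0,0,0,0.45]
    - [0,-0.03,0,0,0,0,0.45]
    - [0,-0.04,0,0,0,0,0.45]
    - [0,-0.02,0,0,0,0,0.45]
    - [0,0,0,0,0,0,0.45]

```text
time: 11.85
tool_pos: [0.511, -0.0421, 0.1346]
tcp_rot: [-1.573, -0.074, 0.06]
wrist_force: [0.1, 0.1, -0.1]
width: 0.451
```

```bash
python3 - <<'E'
from h import *
p=tail(); cv2.imwrite('pics/w4.png',p['img'])
E
```

```text
pin 940 x -0.13853003476692924 y [-0.0094  0.0095] ztop [0.0542 0.0549]
tcp jig -0.07869935463493102 0.0009831454142222047 0.13355018314239434 F [0.7322 0.5381 0.4445] w 0.45114475609028964
```

View pics/w4.png

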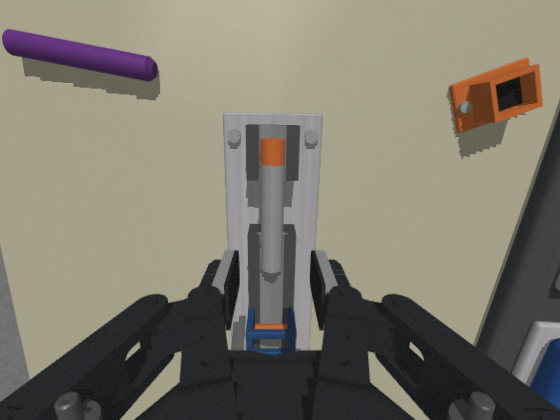

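Emit:
jog_arm:
  increments:
    - [0,0,0.04,0,0,0,0]
    - [0,0,0.04,0,0,0,0]
    - [0,0,0.017,0,0,0,0]
    - [0,0.02,0,0,0,0,0]
    - [0,0.03,0,0,0,0,0]
    - [0,0,0,0,0,0,0]
    - [0,0,0,0,0,0,0]

```text
time: 12.78
tool_pos: [0.4983, 0.0558, 0.0754]
tcp_rot: [-1.574, -0.065, 0.068]
wrist_force: [0.7, 0.5, -0.0]
width: 0.0
```

```bash
python3 - <<'E'
from h import *
p=tail(); a=np.radians(4.17)
plan(np.r_[np.array([.515,-.1206])-.165*np.array([np.sin(a),-np.cos(a)]),.059],down(a))
E
```

```text
pin 256 x -0.11122719549868273 y [-0.0074  0.0006] ztop [0.0544 0.0549]
tcp jig -0.17711222057589046 -0.004119456999097291 0.0753899408740423 F [-0.4954  0.0456 -0.0828] w 0.0010116329943907862
dpos [ 0.005  -0.0118 -0.0164] turn [ 0.004   0.0116 -0.0028] 0.7226387842813954
[0.004, 0.0164, -0.0121, 0.004, 0.0116, -0.0028]
```

Emit:
jog_arm:
  increments:
    - [0.004,0.008,0,0.004,0.0116,-0.003,0]
    - [0,0.008,0,0,0,0,0]
    - [0,0,0,0,0,0,0]
    - [0,0,-0.005,0,0,0,0]
    - [0,0,0,0,0,0,0]

```text
time: 13.45
tool_pos: [0.5047, 0.0504, 0.0606]
tcp_rot: [-1.57, -0.06, 0.053]
wrist_force: [0.2, 0.1, 0.6]
width: -0.0
```

```bash
python3 - <<'E'
from h import *
tail(); a=np.radians(4.17)
plan(np.r_[np.array([.515,-.1206])-.158*np.array([np.sin(a),-np.cos(a)]),.059],down(a))
E
```

```text
pin 256 x -0.11827191594301704 y [-0.0021  0.0052] ztop [0.0544 0.055 ]
tcp jig -0.1714334189732748 0.0021736974201852165 0.06063569574236964 F [-0.1448  0.1134  1.1437] w -0.004671420613050798
dpos [-0.0012 -0.0136 -0.0016] turn [-0.0001 -0.0012  0.0047] 0.2793640542204531
[-0.0022, 0.0016, -0.0134, -0.0001, -0.0012, 0.0047]
```

Emit:
jog_arm:
  increments:
    - [-0.0022,0.0012,0,0,0,0.004,0]
    - [0,0,-0.006,0,0,0,0]
    - [0,0,-0.006,0,0,0,0]
    - [0,0,-0.006,0,0,0,0]
    - [0,0,-0.006,0,0,0,0]
    - [0,0,-0.006,0,0,0,0]
    - [0,0,-0.006,0,0,0,0]

```text
time: 14.38
tool_pos: [0.5053, 0.012, 0.0597]
tcp_rot: [-1.57, -0.057, 0.055]
wrist_force: [-0.4, 0.8, -0.2]
width: 0.001
```

```bash
python3 - <<'E'
from h import *
a=np.radians(4.17)
tail(); plan(np.r_[np.array([.515,-.1206])-.13*np.array([np.sin(a),-np.cos(a)]),.059],down(a))
for n in('top','side'):
    p=read_camera(n); c=cloud(p,p['range_z']>0); hsv=cv2.cvtColor(p['img'],cv2.COLOR_BGR2HSV).reshape(-1,3)
    v,u=np.nonzero(p['range_z']>0); hh=cv2.cvtColor(p['img'],cv2.COLOR_BGR2HSV)[v,u]
    for nm,k in(('red',((hh[:,0]<6)|(hh[:,0]>174))&(hh[:,1]>150)),('brass',(hh[:,0]>16)&(hh[:,0]<30)&(hh[:,1]>110))):
        x,y,q=box(c[k],.025,.08,ctr=(.515,-.1206),ang=4.17,hx=.16,hy=.035)
        x0=x[x>.05]; 
        if len(x0): print(n,nm,len(x0),np.percentile(x0,[0,5,20,50,95]))
    cv2.imwrite(f'pics/{n}2.png',cv2.resize(p['img'][180:290,260:410] if n=='top' else p['img'][190:310,230:340],None,fx=5,fy=5,interpolation=2))
E
```

```text
pin 425 x -0.13927799510314798 y [-0.0101  0.0097] ztop [0.0534 0.0544]
tcp jig -0.13235441223860248 2.2898781501176354e-05 0.05971712298007366 F [-0.4931 -0.4242 -0.4623] w 0.0021260929994169095
dpos [ 0.0001 -0.0023 -0.0007] turn [ 0.0005 -0.0012  0.0012] 0.09837336983755507
[-0.0, 0.0007, -0.0024, 0.0005, -0.0012, 0.0012]
top red 149 [0.1087 0.1091 0.1106 0.116  0.1297]
top brass 18 [0.1018 0.1029 0.104  0.1063 0.1343]
side red 269 [0.0815 0.1134 0.1222 0.1308 0.1331]
side brass 30 [0.1318 0.1329 0.1365 0.1395 0.1418]
```

View pics/side2.png

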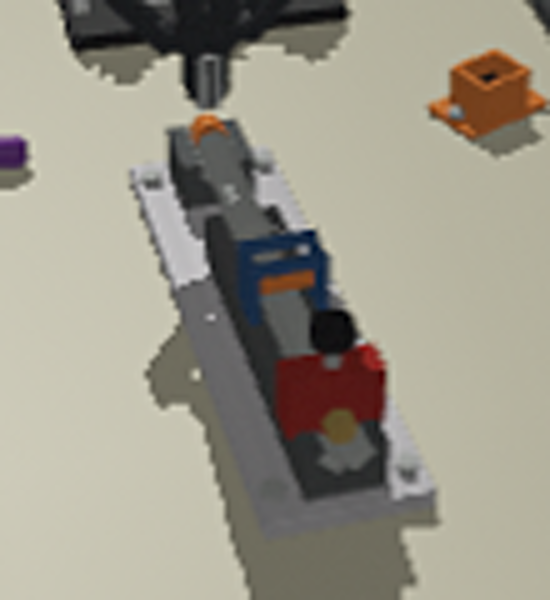

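```bash
python3 - <<'E'
from h import *
p=read_camera('side')
for z in(.046,.06): print(z,atz(p,[[271.4,210.5],[271.4,213.5]],z))
# project nominal tip front-bottom and pin tail top
T=np.linalg.inv(np.array(p['world_from_camera']));K=np.array([[p['fx'],0,p['cx']],[0,p['fy'],p['cy']],[0,0,1.]])
a=np.radians(4.17);ex=np.array([np.sin(a),-np.cos(a)])
for x,z in((-.132,.0457),(-.121,.0457),(-.139,.055)):
    w=np.r_[np.array([.515,-.1206])+x*ex,z]; q=cv2.projectPoints(w[None],cv2.Rodrigues(T[:3,:3])[0],T[:3,3],K,np.array(p['distortion'],float))[0].ravel(); print(x,z,q,(q-[230,190])*5)
p=read_camera('wrist'); cv2.imwrite('pics/w5.png',p['img'])
E
```

```text
0.046 [[0.5097 0.042  0.046 ]
 [0.5069 0.0254 0.046 ]]
0.06 [[0.5063 0.0206 0.06  ]
 [0.5035 0.0043 0.06  ]]
-0.132 0.0457 [271.7251 216.1882] [208.6254 130.9411]
-0.121 0.0457 [272.6103 218.1515] [213.0513 140.7577]
-0.139 0.055 [271.1135 212.3861] [205.5676 111.9303]
```

View pics/w5.png

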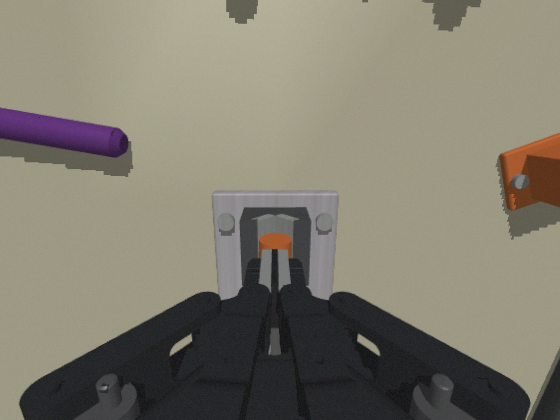

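```bash
python3 - <<'E'
from h import *
print(bot.finger_overhang,[a for a in dir(bot) if a[0]!='_'])
p=read_camera('wrist'); s=readout.read_state(); Rt=R.from_rotvec(s['tcp_rot'])
for v in(238,244,247,250,252,254,258,265,280):
    for u in (270,283):
        m=np.zeros((420,560),bool); m[v,u]=1; c=cloud(p,m)
        if len(c): print(v,u,p['img'][v,u],c[0],'tool',Rt.inv().apply(c[0]-s['tool_pos']))
E
```

```text
0.014 ['MotionError', 'finger_overhang', 'finish_job']
238 270 [ 46  89 166] [0.5017 0.0174 0.0428] tool [-0.0033  0.0169  0.0051]
238 283 [ 44  88 166] [0.5097 0.0176 0.0418] tool [0.0048 0.0179 0.0047]
244 270 [ 48  93 168] [0.5018 0.017  0.0507] tool [-0.0032  0.0089  0.0046]
244 283 [ 43  87 164] [0.5094 0.018  0.052 ] tool [0.0045 0.0077 0.0051]
247 270 [ 47  88 164] [0.5019 0.0164 0.0538] tool [-0.0031  0.0059  0.0041]
247 283 [ 42  85 161] [0.5094 0.0167 0.0532] tool [0.0045 0.0065 0.0038]
250 270 [124 125 123] [0.5017 0.0223 0.0704] tool [-0.0029 -0.0107  0.01  ]
250 283 [122 121 122] [0.5083 0.0235 0.0719] tool [ 0.0039 -0.0122  0.0106]
252 270 [120 119 118] [0.5017 0.0227 0.0735] tool [-0.0028 -0.0138  0.0103]
252 283 [124 125 123] [0.5083 0.0232 0.0737] tool [ 0.0038 -0.014   0.0104]
254 270 [119 121 118] [0.5017 0.0228 0.0761] tool [-0.0028 -0.0164  0.0104]
254 283 [124 124 123] [0.5082 0.0233 0.0761] tool [ 0.0037 -0.0164  0.0104]
258 270 [119 119 118] [0.5018 0.0229 0.0806] tool [-0.0027 -0.0209  0.0105]
258 283 [123 124 123] [0.5081 0.0232 0.0804] tool [ 0.0036 -0.0207  0.0104]
265 270 [117 117 116] [0.5019 0.0227 0.0875] tool [-0.0026 -0.0278  0.0104]
265 283 [122 122 122] [0.5079 0.0234 0.0879] tool [ 0.0034 -0.0282  0.0106]
280 270 [114 113 112] [0.5021 0.0223 0.0999] tool [-0.0025 -0.0402  0.0099]
280 283 [125 125 123] [0.5075 0.0232 0.1007] tool [ 0.003  -0.041   0.0104]
```

Emit:
jog_arm:
  increments:
    - [0,-0.005,0.02,0,0,0,0]
    - [0,0,0.02,0,0,0,0]
    - [0,0,0.012,0,0,0,0]
    - [0,0,0,0,0,0,0]

```text
time: 15.18
tool_pos: [0.5014, 0.0663, 0.0648]
tcp_rot: [-1.57, -0.058, 0.056]
wrist_force: [1.1, -0.1, 0.3]
width: 0.004
```

```bash
cat >> h.py <<'E'
def tips(n=''):
    s=readout.read_state(); Rt=R.from_rotvec(s['tcp_rot'])
    for cam in('wrist','side'):
        p=read_camera(cam)
        if n: cv2.imwrite(f'pics/{cam}{n}.png',p['img'])
        t=Rt.inv().apply(cloud(p,p['range_z']>0)-s['tool_pos'])
        k=(abs(t[:,0])<.012)&(abs(t[:,2])<.014)&(t[:,1]>-.06)&(t[:,1]<.05)
        print(cam,k.sum(),'lowest',np.sort(t[k][:,1])[-8:], 'hist',np.histogram(t[k][:,1],np.arange(-.06,.051,.01))[0])
    return s
E
python3 -c "
from h import *
s=tips('6'); tail(); print(s['tool_pos'],s['width'])"
```

```text
wrist 3570 lowest [-0.0095 -0.0093 -0.0093 -0.0093 -0.0089 -0.0085 -0.0085 -0.0085] hist [1406  783  522  502  337   20    0    0    0    0    0]
side 114 lowest [-0.0143 -0.0142 -0.0125 -0.0121 -0.0119 -0.0108 -0.0107 -0.0062] hist [26 21 22 25 19  1  0  0  0  0  0]
pin 254 x -0.12980976748997203 y [-0.0044  0.0031] ztop [0.0545 0.0548]
tcp jig -0.18644689968418524 3.6719032981057405e-05 0.06478205526251571 F [-0.3809  0.7465 -0.2382] w 0.002247439433959253
[0.5014 0.0663 0.0648] 0.004270900198424875
```

Emit:
jog_arm:
  increments:
    - [0,0.014,0,0,0,0,0]
    - [0,0.014,0,0,0,0,0]
    - [0,0,0,0,0,0,0]

```text
time: 15.7
tool_pos: [0.5009, 0.0641, 0.0341]
tcp_rot: [-1.571, -0.054, 0.055]
wrist_force: [0.4, 0.1, 0.2]
width: 0.003
```

```bash
python3 -c "
from h import *
s=tips('7'); tail(); print(s['tool_pos'],s['width'])
a=cv2.imread('pics/side7.png')[150:270,210:330]; b=cv2.imread('pics/wrist7.png')[150:330,180:380]
cv2.imwrite('pics/c7.png',np.hstack([cv2.resize(a,(400,400)),cv2.resize(b,(400,400))]))"
```

```text
wrist 4788 lowest [0.036  0.036  0.0361 0.0361 0.0362 0.0362 0.0363 0.0364] hist [1415  780  527  499  339   19    0    0    0 1209    0]
side 108 lowest [-0.0126 -0.0122 -0.0117 -0.0115 -0.0112 -0.0092 -0.0082 -0.0076] hist [27 18 21 23 16  3  0  0  0  0  0]
pin 759 x -0.19661877335244715 y [-0.0133  0.0131] ztop [0.0607 0.0618]
tcp jig -0.18543015146027716 0.0009791744500848593 0.03591694853490837 F [-0.1597  0.0839 -0.1143] w 0.0028689952920037216
[0.5009 0.0641 0.0341] 0.002971015226015022
```

View pics/c7.png

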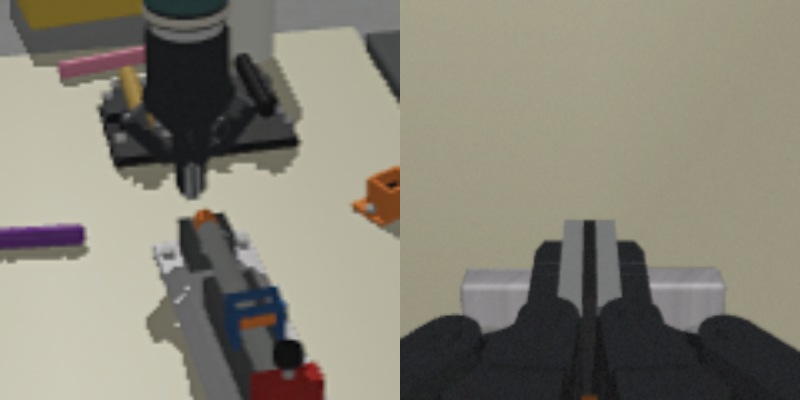

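Emit:
jog_arm:
  increments:
    - [-0.0005,-0.0015,-0.012,0,0,0,0]
    - [0,0,-0.012,0,0,0,0]
    - [0,0,-0.006,0,0,0,0]
    - [0,0,0,0,0,0,0]
    - [0,0,0,0,0,0,0]

```text
time: 16.48
tool_pos: [0.5056, 0.0317, 0.039]
tcp_rot: [-1.571, -0.059, 0.049]
wrist_force: [0.1, -0.4, -0.2]
width: 0.002
```

```bash
python3 -c "
from h import *
s=tips(); p=tail()
c=cloud(p,p['range_z']>0);x,y,q=box(c,.025,.056,ctr=(.515,-.1206),ang=4.17,hx=.2,hy=.02);print(x.min())
a=np.radians(4.17)
plan(np.r_[np.array([.515,-.1206])-.15*np.array([np.sin(a),-np.cos(a)]),.037],down(a))"
```

```text
wrist 4970 lowest [0.0407 0.0408 0.0408 0.0408 0.0408 0.0408 0.0408 0.0409] hist [1407  785  524  496  339   19   25  100  733  475   67]
side 108 lowest [-0.0135 -0.0133 -0.0125 -0.0122 -0.0102 -0.0021  0.0002  0.0011] hist [26 19 23 20 17  1  2  0  0  0  0]
pin 567 x -0.1639392237915264 y [-0.0121  0.0142] ztop [0.0611 0.0618]
tcp jig -0.15285958116018258 0.0015848706800392501 0.03887612306943675 F [-0.3213 -0.0949  0.1985] w -0.0024925971241828502
-0.16378582704488923
dpos [-0.0014 -0.003  -0.0019] turn [ 0.0007 -0.0033  0.0057] 0.37977665152796164
[-0.0016, 0.0019, -0.0029, 0.0007, -0.0033, 0.0057]
```

Emit:
jog_arm:
  increments:
    - [-0.0015,0.0015,0,0,0,0.004,0]
    - [0,0,-0.004,0,0,0,0]
    - [0,0,-0.004,0,0,0,0]
    - [0,0,-0.004,0,0,0,0]
    - [0,0,-0.004,0,0,0,0]
    - [0,0,-0.004,0,0,0,0]
    - [0,0,-0.004,0,0,0,0]

```text
time: 17.5
tool_pos: [0.5054, 0.0085, 0.0371]
tcp_rot: [-1.568, -0.056, 0.054]
wrist_force: [0.1, 3.5, 0.2]
width: -0.004
```

```bash
cat >> h.py <<'E'
def chk():
    """pin tail as seen (orange), tcp in jig frame, force along jig"""
    p=read_camera('top'); v,u=np.nonzero(p['range_z']>0); hh=cv2.cvtColor(p['img'],cv2.COLOR_BGR2HSV)[v,u]
    s=readout.read_state(); d=s['tool_pos'][:2]-[.515,-.1206]; a=np.radians(4.17); ex=np.array([np.sin(a),-np.cos(a)]); ey=np.array([np.cos(a),np.sin(a)])
    print('tcp jig',d@ex,d@ey,s['tool_pos'][2],'F along',s['wrist_force'][:2]@ex,'F',s['wrist_force'],'w',s['width'],'t',s['time'])
    w=(R.from_rotvec(s['tcp_rot']).inv()*down(a)).as_rotvec(); print('turn',w)
    x,y,q=box(cloud(p,p['range_z']>0),.045,.062,ctr=(.515,-.1206),ang=4.17,hx=.16,hy=.012); k=x<.018
    print('top nose',np.sort(x[k])[-6:])
    return p
E
python3 -c "
from h import *
chk()"
```

```text
tcp jig -0.1290125205481758 -0.0002414998701861496 0.03712774367924993 F along -2.665399161138829 F [-0.0454  2.6692 -0.1921] w -0.003014211348953939 t 17.55
turn [-0.0015 -0.0028  0.001 ]
top nose [0.0001 0.0002 0.0004 0.0011 0.0045 0.0126]
```

Emit:
jog_arm:
  increments:
    - [0,0,-0.005,0,0,0,0]
    - [0,0,-0.005,0,0,0,0]
    - [0,0,-0.005,0,0,0,0]
    - [0,0,-0.005,0,0,0,0]
    - [0,0,-0.005,0,0,0,0]

```text
time: 18.18
tool_pos: [0.5073, -0.0186, 0.0371]
tcp_rot: [-1.569, -0.056, 0.054]
wrist_force: [0.6, 2.9, 0.5]
width: 0.002
```

```bash
python3 -c "
from h import *
chk()"
```

```text
tcp jig -0.10176779831519327 -0.00024818959136535876 0.037088953908804054 F along -0.47246851541236545 F [-0.1945  0.4595 -0.3108] w 0.0038091155019540765 t 18.225
turn [-0.001  -0.0029  0.0012]
top nose [0.0162 0.0174 0.0176 0.0177 0.0179 0.0179]
```

Emit:
jog_arm:
  increments:
    - [0,0,-0.003,0,0,0,0]
    - [0,0,-0.003,0,0,0,0]
    - [0,0,-0.003,0,0,0,0]
    - [0,0,-0.003,0,0,0,0]
    - [0,0,-0.003,0,0,0,0]
    - [0,0,-0.003,0,0,0,0]
    - [0,0,-0.003,0,0,0,0]
    - [0,0,-0.003,0,0,0,0]

```text
time: 19.23
tool_pos: [0.5086, -0.0358, 0.0373]
tcp_rot: [-1.555, -0.051, 0.051]
wrist_force: [0.3, 8.0, 0.4]
width: -0.0
```

```bash
python3 - <<'E'
from h import *
p=chk()
c=cloud(p,p['range_z']>0); v,u=np.nonzero(p['range_z']>0)
x,y,q=box(c,.04,.066,ctr=(.515,-.1206),ang=4.17,hx=.16,hy=.006); k=(x>.04)&(x<.125); o=np.argsort(x[k]); print(np.c_[x[k][o],q[k][o,2]][::3]*1000)
cv2.imwrite('pics/t8.png',cv2.resize(p['img'][170:240,280:410],(780,420),interpolation=2))
E
```

```text
tcp jig -0.0846269718526826 -0.00020571975019845797 0.03731526088063976 F along -6.13086163694961 F [-0.0153  6.146   0.8047] w 0.004299883691217002 t 19.275
turn [-0.0152 -0.0074  0.0009]
top nose [0.017  0.0172 0.0174 0.0176 0.0176 0.0179]
[[ 41.0289  53.0314]
 [ 43.2098  55.1735]
 [ 98.6347  52.441 ]
 [100.4796  54.2772]
 [101.4137  51.0228]
 [103.114   53.5641]
 [104.3197  49.0026]
 [106.2922  53.0057]
 [107.6282  43.6327]
 [109.0289  63.8092]
 [109.3022  61.1239]
 [109.6697  62.1067]]
```

View pics/t8.png

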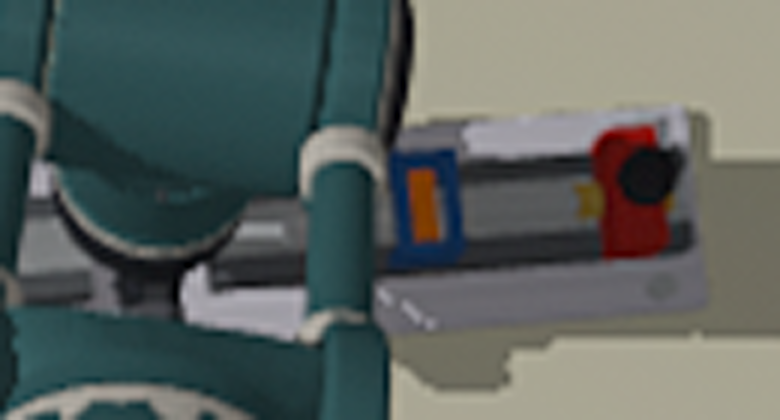

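Emit:
jog_arm:
  increments:
    - [0,0,-0.0035,-0.002,0,0,0]
    - [0,0,-0.0035,-0.002,0,0,0]
    - [0,0,-0.0035,-0.002,0,0,0]
    - [0,0,-0.0035,-0.002,0,0,0]
    - [0,0,-0.0035,-0.002,0,0,0]
    - [0,0,-0.0035,-0.002,0,0,0]
    - [0,0,-0.0035,-0.002,0,0,0]
    - [0,0,-0.0035,-0.002,0,0,0]
    - [0,0,-0.0035,-0.002,0,0,0]

```text
time: 20.4
tool_pos: [0.5102, -0.0571, 0.0373]
tcp_rot: [-1.554, -0.047, 0.048]
wrist_force: [0.4, 8.6, 1.1]
width: -0.001
```

```bash
cat >> h.py <<'E'
def nose(p):
    x,y,q=box(cloud(p,p['range_z']>0),.044,.062,ctr=(.515,-.1206),ang=4.17,hx=.16,hy=.006); x=np.sort(x[(x>.045)&(x<.125)])
    g=np.diff(x); i=np.argmax(g) if len(g) else 0; print('seen nose/anvil',x[max(0,i-2):i+4]*1000,'gap',g[i]*1000 if len(g) else None)
E
python3 -c "
from h import *
nose(chk())"
```

```text
tcp jig -0.06328102101312265 -0.00016521407246222858 0.03730969085738159 F along -4.999877174679463 F [0.1701 5.0256 0.7338] w 0.0019277451104449705 t 20.45
turn [-0.0156 -0.0117  0.0004]
top nose [0.0123 0.0123 0.0124 0.0126 0.0128 0.0132]
seen nose/anvil [ 66.222   66.2511  66.4011  99.1624  99.6055 100.5169] gap 32.76130926531423
```

Emit:
jog_arm:
  increments:
    - [0,0,-0.0035,-0.001,0,0,0]
    - [0,0,-0.0035,-0.001,0,0,0]
    - [0,0,-0.0035,-0.001,0,0,0]
    - [0,0,-0.0035,-0.001,0,0,0]
    - [0,0,-0.0035,-0.001,0,0,0]
    - [0,0,-0.0035,-0.001,0,0,0]
    - [0,0,-0.0035,-0.001,0,0,0]
    - [0,0,-0.0035,-0.001,0,0,0]

```text
time: 21.45
tool_pos: [0.5115, -0.0751, 0.0374]
tcp_rot: [-1.544, -0.044, 0.046]
wrist_force: [0.0, 8.9, 1.7]
width: 0.004
```

```bash
python3 -c "
from h import *
nose(chk())"
```

```text
tcp jig -0.045201121200874786 -0.0001516722256016163 0.037411936392591966 F along -6.350301871992649 F [0.087  6.3735 1.0102] w -0.0008962396133248528 t 21.5
turn [-0.0257 -0.0158 -0.0003]
top nose [0.0163 0.0172 0.0173 0.0173 0.0178 0.018 ]
seen nose/anvil [83.4907 83.8878 84.0964 98.9193 99.4715 99.9758] gap 14.822889891154128
```

Emit:
jog_arm:
  increments:
    - [0,0,-0.0025,-0.003,0,0,0]
    - [0,0,-0.0025,-0.003,0,0,0]
    - [0,0,-0.0025,-0.003,0,0,0]
    - [0,0,-0.0025,-0.003,0,0,0]
    - [0,0,-0.0025,-0.003,0,0,0]

```text
time: 22.12
tool_pos: [0.512, -0.0815, 0.0374]
tcp_rot: [-1.549, -0.041, 0.044]
wrist_force: [-0.1, 8.6, 1.8]
width: -0.003
```

```bash
python3 -c "
from h import *
nose(chk())"
```

```text
tcp jig -0.038986491631031434 -0.00011552884939469132 0.03736628470041565 F along -6.571071921024554 F [1.2638 6.6807 1.8502] w -0.0004345167152787833 t 22.175
turn [-0.0216 -0.0182 -0.0009]
top nose [0.0161 0.0172 0.0173 0.0176 0.0176 0.018 ]
seen nose/anvil [88.8575 88.9387 89.1576 99.3004 99.4733 99.5323] gap 10.142755272561073
```

Emit:
jog_arm:
  increments:
    - [0,0,-0.002,-0.002,0,0,0]
    - [0,0,-0.002,-0.002,0,0,0]
    - [0,0,-0.002,-0.002,0,0,0]
    - [0,0,-0.002,-0.002,0,0,0]

```text
time: 22.68
tool_pos: [0.5123, -0.0844, 0.0374]
tcp_rot: [-1.548, -0.039, 0.043]
wrist_force: [1.4, 8.7, 1.4]
width: 0.005
```

Emit:
jog_arm:
  increments:
    - [0,0,-0.002,-0.002,0,0,0]
    - [0,0,-0.002,-0.002,0,0,0]
    - [0,0,-0.002,-0.002,0,0,0]

```text
time: 23.05
tool_pos: [0.5124, -0.0862, 0.0374]
tcp_rot: [-1.547, -0.038, 0.042]
wrist_force: [0.2, 7.9, 1.2]
width: 0.002
```

```bash
python3 -c "
from h import *
nose(chk())"
```

```text
tcp jig -0.03437197698571912 -8.964843586233626e-05 0.03738957024952638 F along -7.859479894340448 F [1.3707 7.9803 1.7161] w -0.000868497273896969 t 23.1
turn [-0.0236 -0.0215 -0.002 ]
top nose [0.0151 0.0173 0.0174 0.0176 0.0177 0.018 ]
seen nose/anvil [55.4318 55.7914 55.9557 85.4192 85.4207 85.43  ] gap 29.463481810881458
```

Emit:
jog_arm:
  increments:
    - [0,0,-0.002,-0.002,0,0,0]
    - [0,0,-0.002,-0.002,0,0,0]
    - [0,0,-0.002,-0.002,0,0,0]

```text
time: 23.48
tool_pos: [0.5125, -0.0882, 0.0374]
tcp_rot: [-1.546, -0.036, 0.042]
wrist_force: [0.7, 8.6, 1.6]
width: 0.001
```

Emit:
jog_arm:
  increments:
    - [0,0,-0.002,-0.002,0,0,0]
    - [0,0,-0.002,-0.002,0,0,0]

```text
time: 23.72
tool_pos: [0.5126, -0.0894, 0.0374]
tcp_rot: [-1.545, -0.035, 0.041]
wrist_force: [0.4, 8.5, 2.3]
width: 0.003
```

Emit:
jog_arm:
  increments:
    - [0,0,-0.002,-0.002,0,0,0]
    - [0,0,-0.002,-0.002,0,0,0]

```text
time: 23.98
tool_pos: [0.5127, -0.0903, 0.0374]
tcp_rot: [-1.544, -0.034, 0.041]
wrist_force: [0.9, 8.7, 2.1]
width: -0.001
```

Emit:
jog_arm:
  increments:
    - [0,0,-0.002,-0.002,0,0,0]
    - [0,0,-0.002,-0.002,0,0,0]

```text
time: 24.22
tool_pos: [0.5127, -0.0911, 0.0374]
tcp_rot: [-1.542, -0.033, 0.04]
wrist_force: [0.8, 9.6, 1.5]
width: 0.001
```

Emit:
jog_arm:
  increments:
    - [0,0,-0.002,-0.002,0,0,0]
    - [0,0,-0.002,-0.002,0,0,0]

```text
time: 24.48
tool_pos: [0.5128, -0.0912, 0.0375]
tcp_rot: [-1.54, -0.031, 0.039]
wrist_force: [1.5, 11.5, 2.2]
width: 0.002
```

```bash
python3 -c "
from h import *
nose(chk())"
```

```text
tcp jig -0.0295231521678372 -9.08742234640769e-05 0.03743911804685476 F along -11.030610526201242 F [ 1.3029 11.1549  2.2629] w -0.002608931203147237 t 24.525
turn [-0.0311 -0.0279 -0.004 ]
top nose [-0.1119 -0.0481  0.0154  0.0173  0.0176  0.0176]
seen nose/anvil [63.3521 65.5074 66.0003 95.3964 95.8777 98.1229] gap 29.39615830935406
```

Emit:
jog_arm:
  increments:
    - [0,0,-0.0023,-0.002,0,0,0]
    - [0,0,-0.0023,-0.002,0,0,0]

```text
time: 24.78
tool_pos: [0.5128, -0.0912, 0.0375]
tcp_rot: [-1.536, -0.029, 0.038]
wrist_force: [0.5, 11.4, 2.6]
width: -0.002
```

Emit:
jog_arm:
  increments:
    - [0,0,-0.0027,-0.002,0,0,0]
    - [0,0,-0.0027,-0.002,0,0,0]

```text
time: 25.02
tool_pos: [0.5128, -0.0911, 0.0375]
tcp_rot: [-1.53, -0.027, 0.037]
wrist_force: [1.1, 13.0, 2.3]
width: -0.002
```

Emit:
jog_arm:
  increments:
    - [0,0,-0.003,-0.003,0,0,0]
    - [0,0,-0.003,-0.003,0,0,0]

```text
time: 25.28
tool_pos: [0.5128, -0.0911, 0.0376]
tcp_rot: [-1.526, -0.024, 0.036]
wrist_force: [1.0, 14.2, 2.8]
width: 0.002
```

Emit:
jog_arm:
  increments:
    - [0,0,-0.0033,-0.005,0,0,0]
    - [0,0,-0.0033,-0.005,0,0,0]
    - [0,0,-0.0033,-0.005,0,0,0]

```text
time: 25.65
tool_pos: [0.5128, -0.0911, 0.0376]
tcp_rot: [-1.524, -0.02, 0.034]
wrist_force: [1.3, 15.6, 4.3]
width: -0.001
```

Held at about 15.6 N total, of which about 8.6 N is bridge drag, so roughly 7 N on the anvil. Holding a little longer, then backing off straight.

Emit:
jog_arm:
  increments:
    - [0,0,-0.0033,-0.005,0,0,0]
    - [0,0,-0.0033,-0.005,0,0,0]
    - [0,0,0.002,0,0,0,0]
    - [0,0,0.006,0,0,0,0]
    - [0,0,0.015,0,0,0,0]
    - [0,-0.02,0.04,0,0,0,0]
    - [0,-0.03,0.05,0,0,0,0]
    - [0,-0.03,0.05,0,0,0,0]
    - [0,-0.02,0.05,0,0,0,0]

```text
time: 26.78
tool_pos: [0.5049, 0.1206, 0.1477]
tcp_rot: [-1.527, -0.009, 0.031]
wrist_force: [1.0, -0.7, -0.2]
width: -0.004
```

```bash
python3 - <<'E'
from h import *
p=chk()
x,y,q=box(cloud(p,p['range_z']>0),.044,.062,ctr=(.515,-.1206),ang=4.17,hx=.16,hy=.006); o=np.argsort(x)
print(x[o][:3], np.c_[x[o],q[o,2]][x[o]>.07]*1000)
a=cv2.resize(p['img'][170:240,280:410],(780,420),interpolation=2); cv2.imwrite('pics/t9.png',a)
E
```

```text
tcp jig -0.24702361227673175 0.009389411702087644 0.1510052881376481 F along -4.08246627522093 F [0.9068 4.1594 2.296 ] w -0.0038750735341183907 t 26.825
turn [-0.0496 -0.0451 -0.0083]
top nose [0.0153 0.0155 0.0162 0.0177 0.0178 0.0178]
[-0.0189 -0.018  -0.0179] [[ 70.2566  54.439 ]
 [ 70.3039  57.3135]
 [ 70.3502  58.616 ]
 [ 70.6323  53.8538]
 [ 72.5765  58.5469]
 [ 72.8858  53.6725]
 [ 73.0774  57.2617]
 [ 73.7997  50.0437]
 [ 74.7778  57.0654]
 [ 75.6105  53.9353]
 [ 75.63    55.3723]
 [ 75.9441  55.1569]
 [ 78.0851  54.0523]
 [ 78.2284  54.7908]
 [ 78.3514  55.6405]
 [ 78.5058  50.18  ]
 [ 79.0888  53.0944]
 [ 80.1896  54.672 ]
 [ 80.4225  57.9485]
 [ 80.7841  57.4858]
 [ 80.8538  52.5512]
 [ 81.1045  52.7005]
 [ 82.7081  56.0379]
 [ 82.8388  56.8343]
 [ 83.2281  51.7091]
 [ 84.1967  50.9972]
 [ 84.2583  52.1725]
 [ 85.4074  54.9159]
 [ 85.495   52.95  ]
 [ 85.8116  54.2467]
 [ 86.0786  54.3122]
 [ 86.7194  52.3839]
 [ 87.8718  56.5419]
 [ 88.2699  52.9531]
 [ 88.3404  51.0925]
 [ 88.4225  55.1097]
 [ 88.5127  56.1117]
 [ 90.4626  53.0672]
 [ 91.1227  55.4933]
 [ 91.1842  52.23
[... 207 characters left out ...]
.2058]
 [ 95.896   56.5702]
 [ 96.4804  50.6908]
 [ 98.2173  55.9877]
 [ 98.5147  51.6102]
 [ 98.6668  49.3968]
 [ 99.1345  52.7861]
 [ 99.4663  48.2311]
 [100.3352  55.001 ]
 [100.8417  55.3111]
 [101.2004  52.0911]
 [101.9133  51.3773]
 [102.1016  44.7061]
 [103.4157  52.0669]
 [103.5689  54.1379]
 [103.7351  51.9   ]
 [103.881   48.3361]
 [103.9471  53.679 ]
 [105.0801  58.9433]
 [105.795   54.0393]
 [106.0753  51.2583]
 [106.5606  53.0949]
 [106.869   45.9465]
 [108.257   55.5725]
 [108.3409  52.3787]
 [108.685   52.1033]
 [108.9305  53.6997]
 [109.2417  60.039 ]
 [109.9027  58.2391]
 [110.1342  59.8802]
 [110.2903  60.5055]
 [138.7527  51.4097]
 [141.925   48.4914]
 [142.7909  46.0688]]
```

View pics/t9.png

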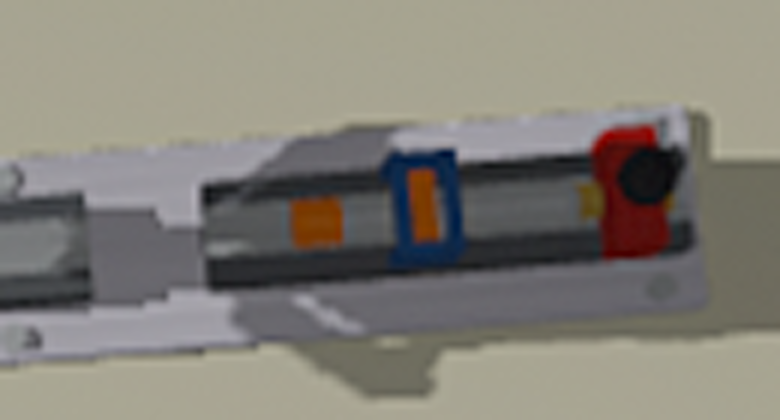

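Emit:
jog_arm:
  increments:
    - [0,0,0,0,0,0,0]
    - [0,0,0,0,0,0,0]

```text
time: 27.08
tool_pos: [0.506, 0.1279, 0.1515]
tcp_rot: [-1.522, -0.018, 0.032]
wrist_force: [-0.1, -0.1, 0.1]
width: 0.0
```

```bash
python3 - <<'E'
from h import *
p=chk(); x,y,q=box(cloud(p,p['range_z']>0),.044,.062,ctr=(.515,-.1206),ang=4.17,hx=.16,hy=.012); print('tail',np.sort(x)[:4])
print(bot.finish_job())
E
```

```text
tcp jig -0.24818661172524145 0.008902316005825401 0.15113441992631066 F along 0.21135217746719387 F [-0.9838 -0.2836  0.0422] w 0.003958911548093067 t 27.125
turn [-0.0489 -0.042  -0.0079]
top nose [0.0176 0.0176 0.0178 0.0179 0.0179 0.018 ]
tail [-0.1229 -0.0534 -0.0508 -0.0433]
the job is handed in; nothing more can be done
None
```

The steel pin is in the groove under the bridge with its nose against the brass anvil, and the job was handed in at about 27 s of the 61 s allowed.

- **Seating:** I laid the pin across the finger slot, let go, and pushed its tail with the shut fingertips. At the anvil it stopped dead while the total push rose to 15.6 N, the highest reading I took. About 8.6 N of that was bridge drag, so I estimate about 7 N on the anvil. I held it there for about half a second and backed away.
- **Last checks:** The top picture after backing off shows no gap between nose and anvil, with the tail about 19–20 mm behind the jig's middle, as the final finger position predicts. The wrist force is back to about zero and the arm is well clear.
- **Disagreements:**
  - The shut fingertips turned out to be about 9 mm behind the TCP, not 14 mm ahead as stated. My first push attempt therefore passed over the pin without moving it or showing any contact force. I saw this in the pictures and redid the push lower.
  - The very last automatic tail reading (-0.12 to -0.04 m) does not fit the picture, probably because its wider strip caught rail edges. I did not look into it further before handing in.

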